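Set the retaining nut of a solder-reel stand

TASK

Screw the black knurled nut on the solder-reel stand down until it bottoms out on the reel, then back it off a quarter turn so that the reel can run freely. Finish while still holding the nut in the gripper, at rest at that setting, ready for a colleague to lock the spindle, and touching nothing but the nut; leave the other things on the bench where they lie.

Things in the scene. Friction and masses are not known exactly. Their poses are not given: they have to be found in the camera images.
- stand: Solder-reel stand screwed firmly to the bench: low white base, 30 mm high, with an upright 12 mm steel spindle ending 128 mm above the bench. Origin on the spindle axis at bench level, z up. The base reaches 122 mm to the stand's -x, 62 mm to its +x and either side; a steel solder guide, 72 mm high, stands 98 mm from the spindle on the -x side.
- reel: Reel of solder with blue flanges, 65 mm in diameter and 55 mm high, standing on the stand with the spindle through it; it spins freely about the spindle and cannot come off. Origin on the axis at its underside, 36 mm above the bench; the top of its upper flange, on which the nut bottoms, is 91 mm above the bench.
- nut: Black knurled nut, round, 34 mm in diameter, 30 mm high, already started on the spindle above the reel. Origin on the axis at its underside, z up; its +x points to its yellow index mark (top and side). Right-hand thread, 3 mm per turn: clockwise from above goes down. Light friction, about 0.05 N m; it stays where left. Once bottomed it stops solidly and fingers turned further slip round it.
- nut_top (a point): Centre of the nut's top face, 30 mm above its underside: 121 mm above the bench when bottomed, up to 2 mm more at the start. The spindle's end sticks out up to 7 mm above it.
- nut_turn (a joint): How far the nut is unscrewed from bottomed out, rad: 0 = bottomed out on the reel, grows when turned counter-clockwise seen from above (unscrewing); it starts at 2.4 to 4.0.
- tip_cleaner: Bystander: round steel cup with brass wool (soldering-tip cleaner), 72 mm in diameter, 42 mm high, loose. Origin at the centre of its underside.
- screwdriver: Bystander: screwdriver with an orange and black handle, 195 mm long, 29 mm high, loose. Origin on the bench under the front end of its handle; the blade points to its own +x.
- insulated_driver: Bystander: screwdriver with a yellow and black handle and a red shaft, 195 mm long, 29 mm high, loose. Origin on the bench under the front end of its handle; the blade points to its own +x.
Not all that is in view belongs to the job. Leave any purple or turquoise look-alike of the stand alone.

How it is judged:
By the outcome, as a careful person would: the job done as asked, in the order asked, and still so for the second after the job is handed in, while the arm keeps its last pose, push and grip.
It also fails if it takes over 58 s, if anything falls off the work surface, if the arm or the gripper's body presses on something with over 40 N, if the wrist force passes 120 N, or if a joint passes its speed limit or range.

ROBOT

A 6-joint arm with a two-finger parallel gripper is mounted at the origin on the work surface. World frame = base frame: x ahead of the robot, y to its left, z up, the work surface at z = 0. Lengths are in mm, angles in degrees, forces in N, time in s.
With the tool pointing down it reaches from about 300 to 750 mm from the base axis. Payload 8.5 kg.
Tool frame: the origin (TCP) lies midway between the tips of the shut fingers; the grasp point (between the pads) lies bot.pinch_z behind it (bot.pinch_z is the distance from the TCP to the grasp point, in mm); z points along the fingers, y is the direction in which the jaws open and shut (so a half turn about z gives the same grasp; the last joint's range is limited). The gripper opens to 88 mm and grips with 3 to 60 N. Pads are 18 mm wide; open, the fingers measure 123 mm over their backs; the gripper's body (75 mm by 187 mm) begins 45 mm behind the grasp point.
Start: joints at [64.612, 21.807, 74.336, -0, 83.858, -12.336], TCP at [124.202, 535.775, 238.748] pointing down, gripper open.
Joint ranges: [-178.18, 178.18], [-50.72, 133.34], [12.68, 142.11], [-81.47, 261.47], [9.98, 163.14], [-165.26, 165.26]. Speed limits (degrees/s): [136.94, 136.94, 180, 180, 180, 180].

INTERFACE

Orientations are given as [roll, pitch, yaw] about the fixed x, y, z axes, in that order (R = Rz(yaw) Ry(pitch) Rx(roll)).
In Python, from bench import bot gives the robot as it stands.
- The arm moves only by the tool drive_tool, never from a script. Its argument "moves" is a list of rows, each an object with "jaw": the closure, from -1 (fully open) to 1 (shut); "offset": the shift along the tool's x, y, z as a fraction of full scale, a list of three; "yaw": the turn about the tool's z as a fraction of full scale. In form: [{"jaw": jaw, "offset": [x, y, z], "yaw": yaw}, ...]. A call has 1 to 12 rows; each row is the pose to reach, as a shift and turn from the pose commanded when the call began, along the tool's axes at that moment, turning the shorter way round; what a row does not reach only later rows make up. Full scale, the value 1, is 0.25 m for a shift and 360 degrees for a turn. A row lasts 1/12 s, in which the tool goes at most 41.7 mm and 7.16 degrees, less where a joint would pass 70% of its speed; a pose out of reach is approached as far as the arm can. A call with a number of a shift or a turn outside -1 to 1 is refused whole. A call with a gripper value outside its range is refused whole. The fingers move at their own pace and stop on an object; "grip_force" is the grip in N (left out, the last holds). Time passes only in rows, so rows that repeat a pose let the fingers close. It gives the time, the measured TCP pose, the force and the opening at its end, in the units of the state.
- bot.get_state(): the state, without advancing time (a new reading comes with each control period).
- bot.capture(name): name is "side" or "top" or "wrist"; returns a dict with "img" (480x640x3 uint8, red, green, blue), "fx", "fy", "cx", "cy" (pixels), "rvec" (rotation vector, rad) and "tvec" (3), from world to camera coordinates, as OpenCV has them; the wrist camera has in their place "hand_eye" (4x4, takes a point from camera to tool coordinates, whose origin is the TCP and whose axes are the flange's). Camera axes: x right, y down, z forward; pixel columns grow to the right and rows downward; lengths in mm; the calibration is good to about 2 mm. A picture is of the moment at which its call begins: read the wrist's pose just before it. There is no depth.
- bot.job_done(): hands the job in, once; it reports no verdict.
The state is a dict: "time_s": time; "joints": joint angles; "joint_velocities": joint speeds; "tau": joint torques, N m; "eef_pos": TCP position; "eef_rot": TCP orientation; "ft_force": force on the tool from outside, world axes, zero at the start; "wrist_torque": the same for the moment, N m; "opening": finger opening in mm.
Only numpy, scipy, OpenCV 4.12 (cv2) and the standard library are available. Lean on these libraries where they do the work, as an engineer would, in place of code of your own. Each camera call takes 0.05 s, during which the arm holds its last target.

## Working session

There is one attempt and no reset: what is moved stays moved. The work goes in short steps, Python scripts to look and compute and a tool call to move; the robot and the scene stay as the last step left them, time stands still between calls to the robot, and variables do not carry over. Pictures are saved under pics/ and viewed, and the job is handed in when it is done.

Besides the shell and the picture viewer there is one more tool, called after ">>>" as name(argument=value, ...), one argument or row to a line, values as JSON. drive_tool: Moves the arm, as the interface text tells. Its arguments: {"type":"object","properties":{"moves":{"type":"array"},"grip_force":{"type":"number"}},"required":["moves"]}

```bash
ls; mkdir -p pics; python3 - <<'E'
from bench import bot
import cv2
s=bot.get_state(); print(s, bot.pinch_z)
for n in ["side","top","wrist"]:
    c=bot.capture(n); cv2.imwrite(f"pics/{n}0.png",c["img"][:,:,::-1]); print(n,{k:v for k,v in c.items() if k!="img"})
E
```

```text
pics
{'time_s': 0.0, 'joints': array([ 6.46117576e+01,  2.18411289e+01,  7.43827038e+01,  6.33061780e-04,
        8.38581938e+01, -1.23358753e+01]), 'joint_velocities': array([-0.04957841, -0.05229492,  0.09974225, -0.15937428,  0.03808824,
        0.05447707]), 'tau': array([-8.63881396e-04, -4.37937820e+01, -2.24557132e+01,  7.13162636e-02,
        3.53042374e-02, -1.13610381e-04]), 'eef_pos': array([124.09565313, 535.54235389, 238.14853614]), 'eef_rot': array([-1.79920002e+02, -1.81391156e-02,  1.66947552e+02]), 'ft_force': array([ 0.11948783, -0.19351616, -0.37992293]), 'wrist_torque': array([-0.01893745, -0.07095768,  0.00637579]), 'opening': 88.004496984185} 18.700000000000003
side {'fx': 619.344263659491, 'fy': 619.344263659491, 'cx': 317.04763401939977, 'cy': 232.38225348519393, 'rvec': array([ 2.28190023, -0.77449969,  0.32997713]), 'tvec': array([-384.63439715,  335.19830905, 1620.93704738])}
top {'fx': 520.5930514585228, 'fy': 520.5930514585228, 'cx': 323.7454524148178, 'cy': 247.46037461305266, 'rvec': array([ 2.22190891, -2.15708894,  0.04161007]), 'tvec': array([  30.00723971,  496.86516353, 1393.93823548])}
wrist {'fx': 330.75315737419186, 'fy': 330.75315737419186, 'cx': 319.0084195052739, 'cy': 238.6419808557963, 'hand_eye': array([[ 7.31855635e-04, -9.64490929e-01, -2.64114960e-01,
         6.66098327e+01],
       [ 9.99999721e-01,  6.65603580e-04,  3.40332162e-04,
         1.65669045e-01],
       [-1.52451420e-04, -2.64115136e-01,  9.64491147e-01,
        -1.46620737e+02],
       [ 0.00000000e+00,  0.00000000e+00,  0.00000000e+00,
         1.00000000e+00]])}
```

View pics/side0.png

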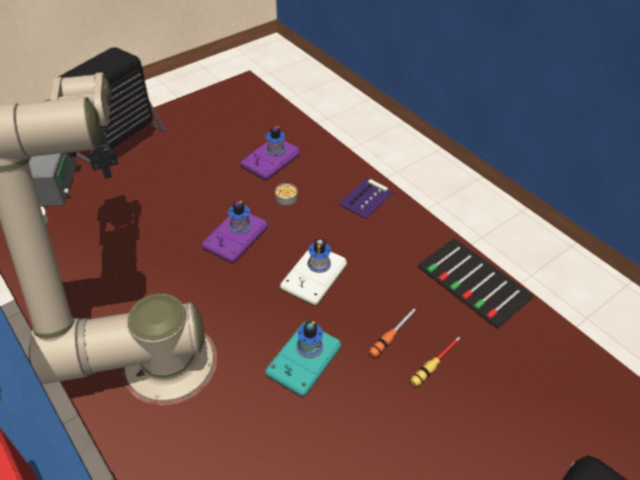

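View pics/top0.png

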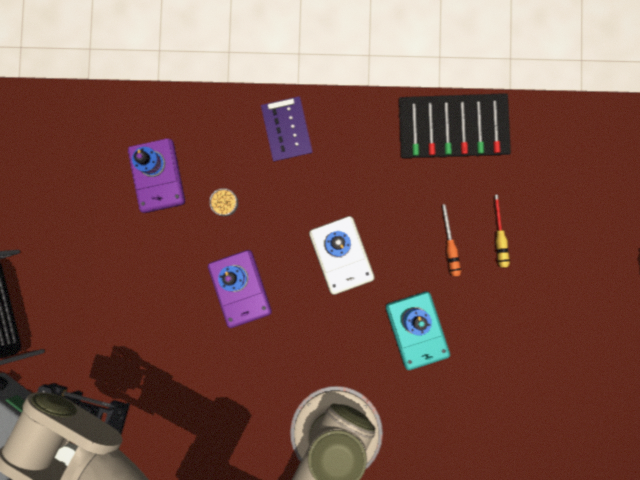

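View pics/wrist0.png

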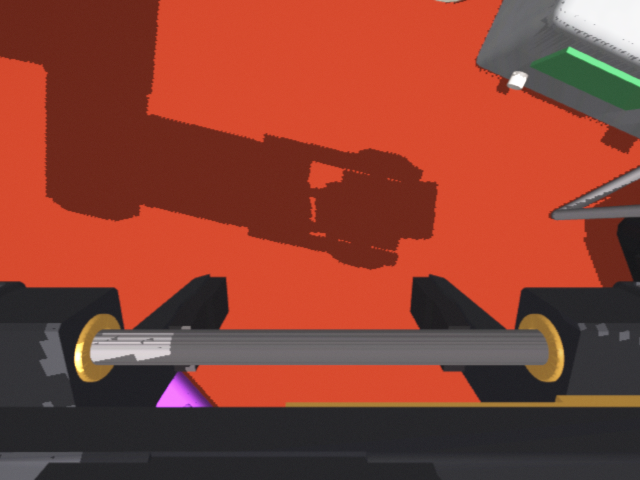

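The white stand is the target, with its reel near (338,243) in the top view and (319,258) in the side view. I'll crop both to measure it.

```bash
python3 - <<'E'
import cv2,numpy as np
t=cv2.imread("pics/top0.png")[205:305,295:395]; s=cv2.imread("pics/side0.png")[225:310,270:355]
cv2.imwrite("pics/crop0.png",np.hstack([cv2.resize(t,(400,400),interpolation=cv2.INTER_NEAREST),cv2.resize(s,(400,400),interpolation=cv2.INTER_NEAREST)]))
E
```

```text
(no output)
```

View pics/crop0.png

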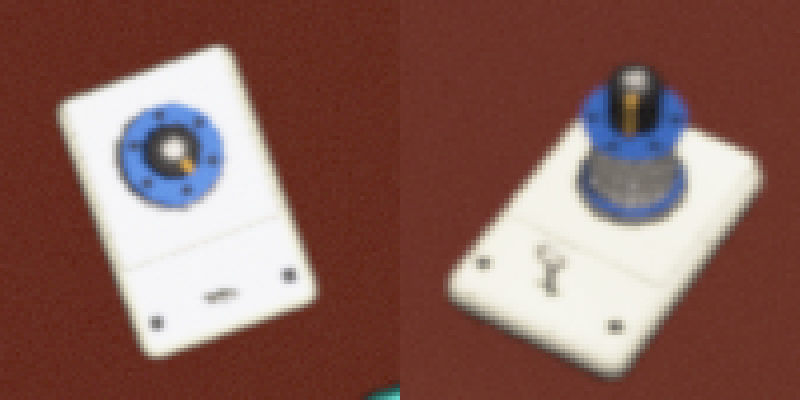

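```bash
cat > h.py <<'E'
import cv2,numpy as np
from bench import bot
def ray(c,uv):
    R,_=cv2.Rodrigues(np.array(c["rvec"])); o=-R.T@c["tvec"]
    d=R.T@np.array([(uv[0]-c["cx"])/c["fx"],(uv[1]-c["cy"])/c["fy"],1]); return o,d
def onz(c,uv,z):
    o,d=ray(c,uv); return o+d*(z-o[2])/d[2]
def wcam(c,s):
    # returns origin & R tool->world for wrist
    from scipy.spatial.transform import Rotation as Ro
    R=Ro.from_euler('xyz',s["eef_rot"],degrees=True).as_matrix(); T=np.eye(4);T[:3,:3]=R;T[:3,3]=s["eef_pos"]
    M=T@c["hand_eye"]; W=np.linalg.inv(M)
    c["rvec"]=cv2.Rodrigues(W[:3,:3])[0].ravel(); c["tvec"]=W[:3,3]; return c
def proj(c,p):
    K=np.array([[c["fx"],0,c["cx"]],[0,c["fy"],c["cy"]],[0,0,1]])
    return cv2.projectPoints(np.array(p,float).reshape(-1,3),np.array(c["rvec"]),np.array(c["tvec"]),K,None)[0].reshape(-1,2)
E
python3 - <<'E'
from h import *
for n,(x0,y0,x1,y1) in {"top":(295,205,395,305),"side":(270,225,355,310)}.items():
    c=bot.capture(n); im=c["img"]; hsv=cv2.cvtColor(im,cv2.COLOR_RGB2HSV)
    m=np.zeros(im.shape[:2],np.uint8); m[y0:y1,x0:x1]=1
    blue=((hsv[...,0]>100)&(hsv[...,0]<125)&(hsv[...,1]>120)&(hsv[...,2]>90)&(m>0)).astype(np.uint8)
    cs,_=cv2.findContours(blue,cv2.RETR_EXTERNAL,cv2.CHAIN_APPROX_NONE); k=max(cs,key=cv2.contourArea)
    e=cv2.fitEllipse(k); print(n,"blue",e,onz(c,e[0],91))
    dark=((hsv[...,2]<75)&(hsv[...,1]<130)&(m>0)).astype(np.uint8); ys,xs=np.nonzero(dark); 
    cs,_=cv2.findContours(dark,cv2.RETR_EXTERNAL,cv2.CHAIN_APPROX_NONE)
    for k in cs:
        if cv2.contourArea(k)>20: mm=cv2.minEnclosingCircle(k); print(" dark",mm,cv2.contourArea(k),onz(c,mm[0],121))
    if n=="top":
        wh=((hsv[...,2]>150)&(hsv[...,1]<60)&(m>0)).astype(np.uint8)
        cs,_=cv2.findContours(wh,cv2.RETR_EXTERNAL,cv2.CHAIN_APPROX_NONE);k=max(cs,key=cv2.contourArea);r=cv2.minAreaRect(k);b=cv2.boxPoints(r);print(r);[print(q,onz(c,q,30)) for q in b]
        for nm in [(345,244)]: pass
    P=proj(c,[[0,0,0]]);print(P)
print(bot.get_state()["time_s"])
E
```

```text
top blue ((337.1210021972656, 243.53189086914062), (22.760847091674805, 22.899003982543945), 42.97966384887695) [502.85328259   9.84259138  91.        ]
((341.37591552734375, 254.90875244140625), (68.77578735351562, 46.56249237060547), 70.01689910888672)
[307.7445  230.54744] [538.90698016  88.6028715   30.        ]
[351.50366 214.63503] [584.97807627 -27.14922231  30.        ]
[375.00732 279.27008] [414.27315934 -94.2467494   30.        ]
[331.24817 295.1825 ] [368.61056593  20.75605435  30.        ]
[[334.95223338 433.02422892]]
side blue ((319.1136169433594, 250.16561889648438), (15.074708938598633, 18.790218353271484), 93.4625244140625) [498.25403455   6.86691853  91.        ]
 dark ((321.5, 246.0), 6.18475866317749) 31.0 [496.3571263   -5.55773955 121.        ]
[[170.08257584 360.45826374]]
0.25
```

```bash
cat >> h.py <<'E'
def plan(p,yaw,s=None):
    from scipy.spatial.transform import Rotation as Ro
    s=s or bot.get_state(); R=Ro.from_euler('xyz',s["eef_rot"],degrees=True).as_matrix()
    d=R.T@(np.array(p)-s["eef_pos"]); dy=-(yaw-s["eef_rot"][2]); dy=(dy+180)%360-180
    print("offset frac",np.round(d/250,4),"mm",np.round(d,1),"yaw frac",round(dy/360,4),dy)
E
python3 - <<'E'
from h import *
print(bot.get_state()["eef_pos"])
plan([320,280,238],-155)
plan([503,9,238],-119)
E
```

```text
[124.16566866 535.69229372 238.48863043]
offset frac [-0.9941 -0.8195  0.0023] mm [-248.5 -204.9    0.6] yaw frac -0.1057 -38.05087521132805
offset frac [-1.9519 -1.7102  0.0028] mm [-488.  -427.5    0.7] yaw frac -0.2057 -74.05087521132805
```

>>> drive_tool(
  moves=[
    {"jaw":-1,"offset":[-0.98,-0.82,0],"yaw":-0.1},
    {"jaw":-1,"offset":[-0.98,-0.82,0],"yaw":-0.1},
    {"jaw":-1,"offset":[-0.98,-0.82,0],"yaw":-0.1},
    {"jaw":-1,"offset":[-0.98,-0.82,0],"yaw":-0.1},
    {"jaw":-1,"offset":[-0.98,-0.82,0],"yaw":-0.1},
    {"jaw":-1,"offset":[-0.98,-0.82,0],"yaw":-0.1},
    {"jaw":-1,"offset":[-0.98,-0.82,0],"yaw":-0.1},
    {"jaw":-1,"offset":[-0.98,-0.82,0],"yaw":-0.1},
    {"jaw":-1,"offset":[-0.98,-0.82,0],"yaw":-0.1},
    {"jaw":-1,"offset":[-0.98,-0.82,0],"yaw":-0.1},
    {"jaw":-1,"offset":[-0.98,-0.82,0],"yaw":-0.1},
    {"jaw":-1,"offset":[-0.98,-0.82,0],"yaw":-0.1},
  ],
)

```text
time_s: 1.25
eef_pos: [315.8, 281.7, 238.7]
eef_rot: [180.0, -0.0, -157.0]
ft_force: [-0.3, 0.6, -0.3]
opening: 87.9
```

```bash
python3 - <<'E'
from h import *
print(bot.get_state()["joints"])
plan([503,9,238],-119)
E
```

```text
[ 2.55938285e+01  8.97832872e+00  9.26893657e+01  2.11218868e-02
  7.83424375e+01 -8.74264194e+01]
offset frac [-0.2627 -1.2966  0.0024] mm [ -65.7 -324.1    0.6] yaw frac -0.1055 -37.98401986400461
```

>>> drive_tool(
  moves=[
    {"jaw":-1,"offset":[-0.2,-1,0],"yaw":-0.08},
    {"jaw":-1,"offset":[-0.2,-1,0],"yaw":-0.08},
    {"jaw":-1,"offset":[-0.2,-1,0],"yaw":-0.08},
    {"jaw":-1,"offset":[-0.2,-1,0],"yaw":-0.08},
    {"jaw":-1,"offset":[-0.2,-1,0],"yaw":-0.08},
    {"jaw":-1,"offset":[-0.2,-1,0],"yaw":-0.08},
    {"jaw":-1,"offset":[-0.2,-1,0],"yaw":-0.08},
    {"jaw":-1,"offset":[-0.2,-1,0],"yaw":-0.08},
    {"jaw":-1,"offset":[-0.2,-1,0],"yaw":-0.08},
  ],
)

```text
time_s: 2.0
eef_pos: [460.4, 70.5, 238.3]
eef_rot: [179.9, -0.0, -128.3]
ft_force: [-0.5, 0.5, 0.7]
opening: 88.4
```

```bash
python3 - <<'E'
from h import *
print(bot.get_state()["joints"],bot.get_state()["eef_rot"])
plan([503,9,238],-128)
E
```

```text
[-5.91815932e+00  1.33769919e+01  8.69505439e+01  1.96036614e-02
  7.97267602e+01 -1.47648766e+02] [ 1.79943811e+02 -1.27619945e-02 -1.28272892e+02]
offset frac [ 0.0875 -0.2861  0.0011] mm [ 21.9 -71.5   0.3] yaw frac -0.0008 -0.27289244707927196
```

>>> drive_tool(
  moves=[
    {"jaw":-1,"offset":[0.088,-0.286,0],"yaw":0.02},
    {"jaw":-1,"offset":[0.088,-0.286,0],"yaw":0.02},
    {"jaw":-1,"offset":[0.088,-0.286,0],"yaw":0.02},
    {"jaw":-1,"offset":[0.088,-0.286,0],"yaw":0.02},
    {"jaw":-1,"offset":[0.088,-0.286,0],"yaw":0.02},
  ],
)

```text
time_s: 2.42
eef_pos: [501.9, 10.5, 238.7]
eef_rot: [180.0, -0.0, -135.3]
ft_force: [-1.1, 0.5, -0.3]
opening: 88.1
```

```bash
python3 - <<'E'
from h import *
s=bot.get_state(); c=wcam(bot.capture("wrist"),s); print(s["joints"],s["eef_pos"],s["eef_rot"],s["wrist_torque"],s["ft_force"])
im=c["img"]; cv2.imwrite("pics/w1.png",im[:,:,::-1])
print(proj(c,[[503,9,122],[503,9,91]]))
hsv=cv2.cvtColor(im,cv2.COLOR_RGB2HSV)
blue=((hsv[...,0]>100)&(hsv[...,0]<125)&(hsv[...,1]>120)&(hsv[...,2]>90)).astype(np.uint8)
cs,_=cv2.findContours(blue,cv2.RETR_EXTERNAL,cv2.CHAIN_APPROX_NONE); k=max(cs,key=cv2.contourArea); e=cv2.fitEllipse(k); print(e,onz(c,e[0],91))
E
```

```text
[-1.23456174e+01  1.70024171e+01  8.17098342e+01  2.31885145e-02
  8.13314858e+01 -1.47037799e+02] [501.87313188  10.53916506 238.70277378] [ 1.79950832e+02 -4.56576026e-03 -1.35311320e+02] [ 0.08292378  0.02414437 -0.02094076] [-1.05732263  0.49636406 -0.26948046]
[[317.52731346 232.2691476 ]
 [317.6768684  223.93490675]]
((318.9197082519531, 226.2569122314453), (61.937870025634766, 71.71468353271484), 50.556827545166016) [503.7457296   11.33302735  91.        ]
```

View pics/w1.png

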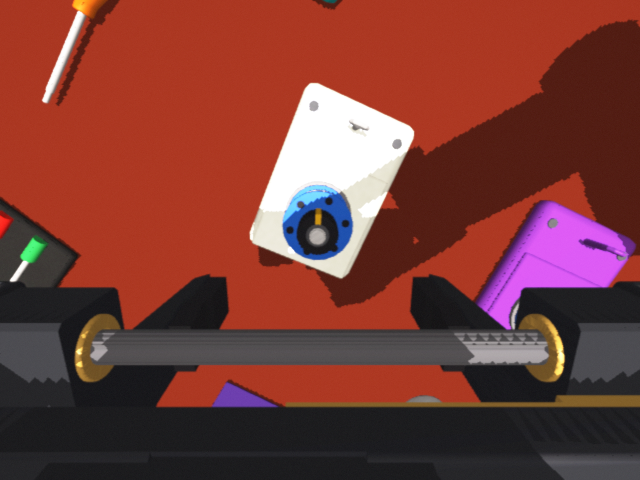

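The wrist view shows the white stand, with the spindle end near (317,236) and the yellow mark at (318,215), pointing to tool +x. I'll zoom in to refine the axis.

```bash
python3 - <<'E'
from h import *
im=cv2.imread("pics/w1.png")[176:276,268:368]
cv2.imwrite("pics/w1c.png",cv2.resize(im,(600,600),interpolation=cv2.INTER_NEAREST))
E
```

```text
(no output)
```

View pics/w1c.png

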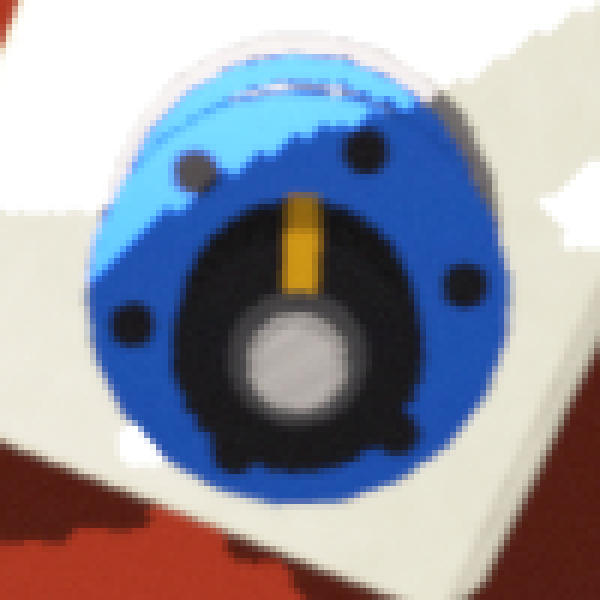

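```bash
python3 - <<'E'
from h import *
s=bot.get_state(); c=wcam(bot.capture("wrist"),s)
print(onz(c,(317.5,236.1),128),onz(c,(317.7,233.9),122))
t=bot.capture("top"); sd=bot.capture("side")
print(proj(c,[[503,9,128]]))
cv2.imwrite("pics/t2.png",cv2.resize(t["img"][205:305,295:395,::-1],(600,600),interpolation=cv2.INTER_NEAREST))
print(s["time_s"])
# side view spindle/nut top centre
print("side nut top approx", proj(sd,[[503,10,122],[503,10,91]]), [ (q-[270,225])*400/85+[400,0] for q in proj(sd,[[503,10,122],[503,10,91]])])
E
```

```text
[504.13371551  10.16700324 128.        ] [503.83769837  10.06623387 122.        ]
[[317.45910665 234.14393966]]
2.4667
side nut top approx [[319.95925039 241.46380958]
 [319.74457891 248.77164149]] [array([635.10235479,  77.47675095]), array([634.09213605, 111.86654818])]
```

```bash
python3 - <<'E'
from h import *
plan([503.9,10.1,140],-135.3)
E
```

```text
offset frac [-0.006  -0.0043  0.3961] mm [-1.5 -1.1 99. ] yaw frac -0.0001 -0.04284555907321419
```

>>> drive_tool(
  moves=[
    {"jaw":-0.3,"offset":[-0.006,-0.004,0.395],"yaw":0},
    {"jaw":-0.3,"offset":[-0.006,-0.004,0.395],"yaw":0},
    {"jaw":-0.3,"offset":[-0.006,-0.004,0.395],"yaw":0},
    {"jaw":-0.3,"offset":[-0.006,-0.004,0.395],"yaw":0},
    {"jaw":-0.3,"offset":[-0.006,-0.004,0.395],"yaw":0},
    {"jaw":-0.3,"offset":[-0.006,-0.004,0.395],"yaw":0},
  ],
  grip_force=10,
)

```text
time_s: 3.12
eef_pos: [505.1, 9.0, 141.6]
eef_rot: [-179.9, 0.1, -135.4]
ft_force: [1.2, 0.6, -0.2]
opening: 57.3
```

```bash
python3 - <<'E'
from h import *
s=bot.get_state(); c=wcam(bot.capture("wrist"),s); print(s["joints"],s["eef_pos"],s["eef_rot"],s["wrist_torque"],s["ft_force"])
im=c["img"]; x=im[180:340,190:450,::-1]; cv2.imwrite("pics/w2.png",cv2.resize(x,(780,480),interpolation=cv2.INTER_NEAREST))
th=np.linspace(0,2*np.pi,9)
for z,r in [(128,0),(122.5,17),(91,32.5)]:
    q=proj(c,[[503.9,10.1,z]]+[[503.9+r*np.cos(a),10.1+r*np.sin(a),z] for a in th[:4:2]]); print(z,((q-[190,180])*3).round())
E
```

```text
[-1.24322040e+01  2.29090966e+01  9.03557735e+01  2.44090333e-03
  6.65769226e+01 -1.47010521e+02] [505.13667175   8.97219229 141.57771732] [-1.79868521e+02  8.80223439e-02 -1.35422549e+02] [0.07446314 0.0514356  0.02457388] [ 1.22288326  0.55711572 -0.2303126 ]
128 [[401. 303.]
 [401. 303.]
 [401. 303.]]
122.5 [[400. 291.]
 [335. 353.]
 [467. 353.]]
91 [[399. 235.]
 [293. 336.]
 [506. 335.]]
```

View pics/w2.png

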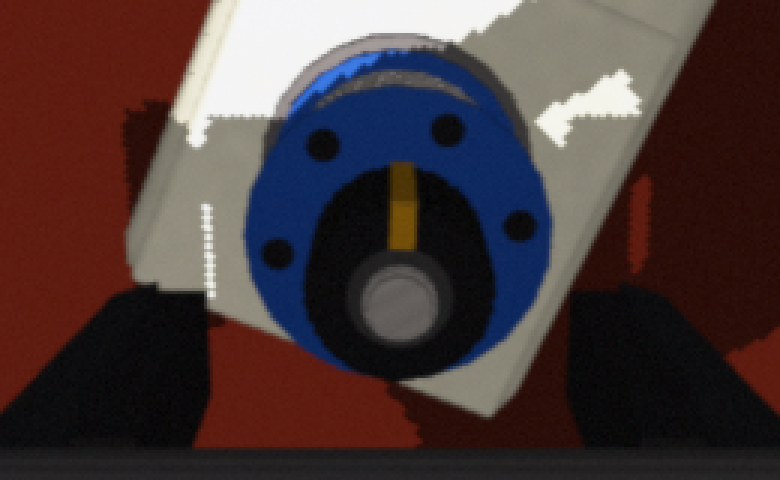

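```bash
python3 - <<'E'
from h import *
s=bot.get_state();print(s["eef_pos"],s["eef_rot"],s["time_s"])
plan([503.9,10.1,97],-135.3)
E
```

```text
[505.17884006   8.89071724 141.74714073] [-1.79841628e+02  1.05769767e-01 -1.35427976e+02] 3.1667
offset frac [0.0006 0.0075 0.179 ] mm [ 0.1  1.9 44.7] yaw frac -0.0004 -0.12797601527438474
```

>>> drive_tool(
  moves=[
    {"jaw":-0.3,"offset":[0,0.0075,0.08],"yaw":0},
    {"jaw":-0.3,"offset":[0,0.0075,0.08],"yaw":0},
    {"jaw":-0.3,"offset":[0,0.0075,0.08],"yaw":0},
    {"jaw":-0.3,"offset":[0,0.0075,0.08],"yaw":0},
  ],
)

```text
time_s: 3.5
eef_pos: [503.6, 10.0, 121.2]
eef_rot: [-179.9, 0.1, -135.5]
ft_force: [-0.3, -0.4, 0.1]
opening: 57.6
```

```bash
python3 - <<'E'
from h import *
s=bot.get_state();print(s["eef_pos"],s["eef_rot"],s["time_s"],s["joint_velocities"])
plan([503.9,10.1,97],-135.3)
E
```

```text
[503.621417    10.03371308 121.24045794] [-1.79913547e+02  5.53119361e-02 -1.35451208e+02] 3.5 [-0.08998109 -0.01641498 -0.12028396  0.01302341 -0.32914001  0.00509838]
offset frac [-0.0009 -0.0004  0.097 ] mm [-0.2 -0.1 24.2] yaw frac -0.0004 -0.15120780540550527
```

Now the descent to TCP z ≈ 97, then a light close.

>>> drive_tool(
  moves=[
    {"jaw":-0.3,"offset":[-0.001,0,0.05],"yaw":0},
    {"jaw":-0.3,"offset":[-0.001,0,0.097],"yaw":0},
    {"jaw":-0.3,"offset":[-0.001,0,0.097],"yaw":0},
    {"jaw":-0.3,"offset":[-0.001,0,0.097],"yaw":0},
    {"jaw":0,"offset":[-0.001,0,0.097],"yaw":0},
    {"jaw":0.1,"offset":[-0.001,0,0.097],"yaw":0},
    {"jaw":0.1,"offset":[-0.001,0,0.097],"yaw":0},
    {"jaw":0.1,"offset":[-0.001,0,0.097],"yaw":0},
  ],
  grip_force=10,
)

```text
time_s: 4.17
eef_pos: [503.4, 10.3, 96.2]
eef_rot: [-180.0, 0.0, -135.5]
ft_force: [-0.2, 0.1, -0.4]
opening: 40.0
```

```bash
python3 - <<'E'
from h import *
s=bot.get_state();c=wcam(bot.capture("wrist"),s);print(s["eef_pos"],s["eef_rot"],s["time_s"],s["ft_force"],s["wrist_torque"],s["opening"])
plan([503.9,10.1,97],-135.3)
im=c["img"]; x=im[180:340,190:450,::-1]; cv2.imwrite("pics/w3.png",cv2.resize(x,(780,480),interpolation=cv2.INTER_NEAREST))
E
```

```text
[503.44213836  10.27125338  96.22246324] [-1.79959175e+02  2.46394195e-02 -1.35453879e+02] 4.1667 [-0.1545554   0.0570785  -0.35695874] [ 0.06733741  0.05848008 -0.01443318] 40.04514328787066
offset frac [-0.0008 -0.0021 -0.0037] mm [-0.2 -0.5 -0.9] yaw frac -0.0004 -0.1482929439274301
```

View pics/w3.png

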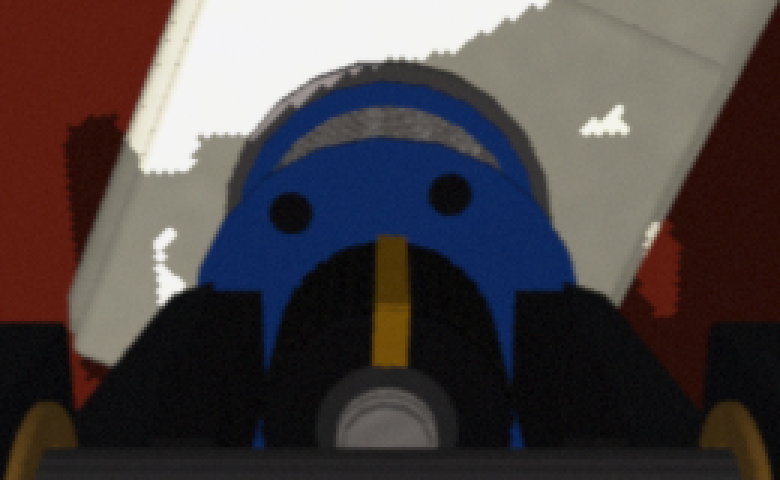

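The nut sits centred between the fingers with about 3 mm of gap on each side. The mark is at crop (391,300). Closing now.

>>> drive_tool(
  moves=[
    {"jaw":0.3,"offset":[0,-0.001,-0.003],"yaw":0},
    {"jaw":1,"offset":[0,-0.001,-0.003],"yaw":0},
    {"jaw":1,"offset":[0,-0.001,-0.003],"yaw":0},
    {"jaw":1,"offset":[0,-0.001,-0.003],"yaw":0},
    {"jaw":1,"offset":[0,-0.001,-0.003],"yaw":0},
    {"jaw":1,"offset":[0,-0.001,-0.003],"yaw":0},
  ],
  grip_force=15,
)

```text
time_s: 4.72
eef_pos: [503.5, 10.1, 96.6]
eef_rot: [-180.0, 0.0, -135.5]
ft_force: [-0.2, -0.2, 1.8]
opening: 33.5
```

```bash
cat >> h.py <<'E'
def mark(name=None):
    s=bot.get_state();c=wcam(bot.capture("wrist"),s);im=c["img"];h=cv2.cvtColor(im,cv2.COLOR_RGB2HSV)
    m=((h[...,0]>15)&(h[...,0]<32)&(h[...,1]>150)&(h[...,2]>60)); m[:240]=0;m[328:]=0;m[:,:270]=0;m[:,370:]=0
    ys,xs=np.nonzero(m); print("t",s["time_s"],"pos",s["eef_pos"].round(2),"rot",s["eef_rot"].round(2),"q6",s["joints"][5].round(2),"f",s["ft_force"].round(2),"tau",s["wrist_torque"].round(3),"j6tau",round(s["tau"][5],3),"open",round(s["opening"],2))
    if len(xs): print(" mark n",len(xs),"u",xs.mean().round(2),"rows",ys.min(),ys.max(), [ (y,xs[ys==y].mean().round(1)) for y in (265,270,275,280,285) if (ys==y).any()])
    if name: cv2.imwrite(f"pics/{name}.png",cv2.resize(im[180:340,190:450,::-1],(780,480),interpolation=cv2.INTER_NEAREST))
E
python3 - <<'E'
from h import *
mark("w4")
E
```

```text
t 4.7167 pos [503.5   10.1   96.61] rot [-1.7999e+02  1.0000e-02 -1.3545e+02] q6 -146.89 f [-0.23 -0.18  1.75] tau [-0.006  0.084  0.042] j6tau -0.001 open 33.48
 mark n 457 u 320.48 rows 259 301 [(265, np.float64(320.5)), (270, np.float64(320.5)), (275, np.float64(320.5)), (280, np.float64(321.0)), (285, np.float64(320.5))]
```

View pics/w4.png

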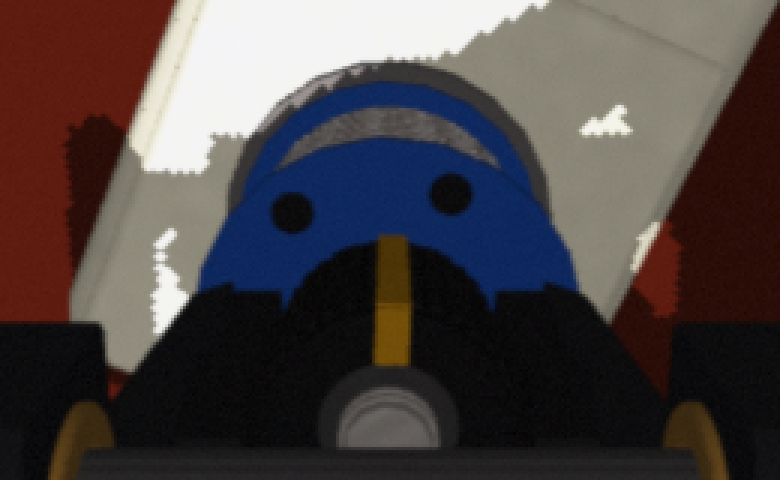

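>>> drive_tool(
  moves=[
    {"jaw":1,"offset":[0,0,0.0002],"yaw":0.018},
    {"jaw":1,"offset":[0,0,0.0004],"yaw":0.036},
    {"jaw":1,"offset":[0,0,0.0006],"yaw":0.054},
    {"jaw":1,"offset":[0,0,0.0009],"yaw":0.072},
    {"jaw":1,"offset":[0,0,0.0011],"yaw":0.09},
    {"jaw":1,"offset":[0,0,0.0013],"yaw":0.108},
    {"jaw":1,"offset":[0,0,0.0015],"yaw":0.126},
    {"jaw":1,"offset":[0,0,0.0017],"yaw":0.144},
    {"jaw":1,"offset":[0,0,0.0019],"yaw":0.162},
    {"jaw":1,"offset":[0,0,0.0022],"yaw":0.18},
    {"jaw":1,"offset":[0,0,0.0022],"yaw":0.18},
    {"jaw":1,"offset":[0,0,0.0022],"yaw":0.18},
  ],
)

```text
time_s: 5.77
eef_pos: [503.5, 10.3, 96.0]
eef_rot: [180.0, 0.0, 159.9]
ft_force: [0.2, 1.3, 2.3]
opening: 33.6
```

```bash
python3 - <<'E'
from h import *
mark()
E
```

```text
t 5.7667 pos [503.47  10.3   96.05] rot [179.98   0.   159.93] q6 -82.28 f [0.2  1.28 2.28] tau [ 0.247  0.035 -0.06 ] j6tau 0.347 open 33.64
 mark n 460 u 320.65 rows 259 301 [(265, np.float64(321.0)), (270, np.float64(320.5)), (275, np.float64(320.5)), (280, np.float64(321.0)), (285, np.float64(320.5))]
```

>>> drive_tool(
  moves=[
    {"jaw":1,"offset":[0,0,0.0002],"yaw":0.018},
    {"jaw":1,"offset":[0,0,0.0004],"yaw":0.036},
    {"jaw":1,"offset":[0,0,0.0006],"yaw":0.054},
    {"jaw":1,"offset":[0,0,0.0009],"yaw":0.072},
    {"jaw":1,"offset":[0,0,0.0011],"yaw":0.09},
    {"jaw":1,"offset":[0,0,0.0013],"yaw":0.108},
    {"jaw":1,"offset":[0,0,0.0015],"yaw":0.126},
    {"jaw":1,"offset":[0,0,0.0017],"yaw":0.144},
    {"jaw":1,"offset":[0,0,0.0019],"yaw":0.16},
    {"jaw":1,"offset":[0,0,0.0019],"yaw":0.16},
    {"jaw":1,"offset":[0,0,0.0019],"yaw":0.16},
  ],
)

```text
time_s: 6.73
eef_pos: [503.6, 10.4, 95.6]
eef_rot: [180.0, -0.0, 102.4]
ft_force: [1.7, 3.3, 3.2]
opening: 33.3
```

```bash
python3 - <<'E'
from h import *
mark()
E
```

```text
t 6.7333 pos [503.62  10.36  95.56] rot [ 1.7996e+02 -1.0000e-02  1.0242e+02] q6 -24.76 f [1.68 3.31 3.21] tau [ 0.538 -0.109 -0.008] j6tau 0.28 open 33.31
 mark n 530 u 320.67 rows 259 301 [(265, np.float64(320.5)), (270, np.float64(320.5)), (275, np.float64(321.0)), (280, np.float64(321.0)), (285, np.float64(321.0))]
```

>>> drive_tool(
  moves=[
    {"jaw":1,"offset":[0,0,0.0002],"yaw":0.015},
    {"jaw":1,"offset":[0,0,0.0004],"yaw":0.03},
    {"jaw":1,"offset":[0,0,0.0006],"yaw":0.045},
    {"jaw":1,"offset":[0,0,0.0007],"yaw":0.06},
    {"jaw":1,"offset":[0,0,0.0007],"yaw":0.06},
    {"jaw":1,"offset":[0,0,0.0007],"yaw":0.06},
  ],
)

```text
time_s: 7.28
eef_pos: [503.7, 10.4, 95.4]
eef_rot: [180.0, -0.0, 80.8]
ft_force: [1.8, 4.9, 3.9]
opening: 33.1
```

```bash
python3 - <<'E'
from h import *
mark()
E
```

```text
t 7.2833 pos [503.66  10.35  95.37] rot [ 1.7997e+02 -3.0000e-02  8.0830e+01] q6 -3.17 f [1.8  4.95 3.93] tau [ 0.692 -0.244 -0.034] j6tau 0.247 open 33.1
 mark n 528 u 320.64 rows 259 301 [(265, np.float64(320.5)), (270, np.float64(320.5)), (275, np.float64(321.0)), (280, np.float64(321.0)), (285, np.float64(321.0))]
```

>>> drive_tool(
  moves=[
    {"jaw":1,"offset":[0,0,0.0002],"yaw":0.015},
    {"jaw":1,"offset":[0,0,0.0003],"yaw":0.03},
    {"jaw":1,"offset":[0,0,0.0005],"yaw":0.045},
    {"jaw":1,"offset":[0,0,0.0006],"yaw":0.06},
    {"jaw":1,"offset":[0,0,0.0006],"yaw":0.06},
    {"jaw":1,"offset":[0,0,0.0006],"yaw":0.06},
  ],
)

```text
time_s: 7.83
eef_pos: [503.7, 10.3, 95.2]
eef_rot: [180.0, -0.0, 59.1]
ft_force: [3.0, 4.2, 2.4]
opening: 33.6
```

```bash
python3 - <<'E'
from h import *
mark()
E
```

```text
t 7.8333 pos [503.72  10.3   95.21] rot [ 1.7997e+02 -4.0000e-02  5.9140e+01] q6 18.51 f [3.01 4.18 2.44] tau [ 0.674 -0.295 -0.085] j6tau 0.148 open 33.6
 mark n 530 u 320.52 rows 259 301 [(265, np.float64(320.5)), (270, np.float64(320.5)), (275, np.float64(320.5)), (280, np.float64(321.0)), (285, np.float64(321.0))]
```

>>> drive_tool(
  moves=[
    {"jaw":1,"offset":[0,0,0.0002],"yaw":0.015},
    {"jaw":1,"offset":[0,0,0.0003],"yaw":0.03},
    {"jaw":1,"offset":[0,0,0.0005],"yaw":0.045},
    {"jaw":1,"offset":[0,0,0.0006],"yaw":0.06},
    {"jaw":1,"offset":[0,0,0.0006],"yaw":0.06},
    {"jaw":1,"offset":[0,0,0.0006],"yaw":0.06},
  ],
)

```text
time_s: 8.38
eef_pos: [503.8, 10.3, 95.1]
eef_rot: [180.0, -0.0, 37.5]
ft_force: [2.7, 4.5, 2.3]
opening: 33.7
```

```bash
python3 - <<'E'
from h import *
mark()
E
```

```text
t 8.3833 pos [503.78  10.26  95.06] rot [ 1.7998e+02 -5.0000e-02  3.7540e+01] q6 40.11 f [2.66 4.53 2.34] tau [ 0.67  -0.282 -0.017] j6tau 0.148 open 33.7
 mark n 522 u 320.51 rows 259 301 [(265, np.float64(320.5)), (270, np.float64(320.5)), (275, np.float64(320.5)), (280, np.float64(321.0)), (285, np.float64(321.0))]
```

>>> drive_tool(
  moves=[
    {"jaw":1,"offset":[0,0,0.0002],"yaw":0.015},
    {"jaw":1,"offset":[0,0,0.0003],"yaw":0.03},
    {"jaw":1,"offset":[0,0,0.0005],"yaw":0.045},
    {"jaw":1,"offset":[0,0,0.0006],"yaw":0.06},
    {"jaw":1,"offset":[0,0,0.0006],"yaw":0.06},
    {"jaw":1,"offset":[0,0,0.0006],"yaw":0.06},
  ],
)

```text
time_s: 8.93
eef_pos: [502.9, 10.0, 94.7]
eef_rot: [-180.0, 0.1, 16.1]
ft_force: [-2.0, 1.0, 3.7]
opening: 33.3
```

```bash
python3 - <<'E'
from h import *
mark()
E
```

```text
t 8.9333 pos [502.87  10.    94.72] rot [-1.800e+02  9.000e-02  1.606e+01] q6 61.62 f [-2.03  1.05  3.74] tau [0.1   0.575 0.089] j6tau 0.404 open 33.29
 mark n 533 u 315.51 rows 257 299 [(265, np.float64(315.5)), (270, np.float64(315.5)), (275, np.float64(315.0)), (280, np.float64(315.0)), (285, np.float64(315.0))]
```

The mark slid from u=320.5 to 315.5, which suggests slip at bottom. I'll confirm with another small turn at constant height.

>>> drive_tool(
  moves=[
    {"jaw":1,"offset":[0,0,0],"yaw":0.015},
    {"jaw":1,"offset":[0,0,0],"yaw":0.03},
    {"jaw":1,"offset":[0,0,0],"yaw":0.04},
    {"jaw":1,"offset":[0,0,0],"yaw":0.04},
    {"jaw":1,"offset":[0,0,0],"yaw":0.04},
  ],
)

```text
time_s: 9.4
eef_pos: [503.2, 10.2, 94.7]
eef_rot: [-180.0, 0.0, 1.6]
ft_force: [-1.1, 2.2, 1.8]
opening: 33.7
```

```bash
python3 - <<'E'
from h import *
mark("w5")
E
```

```text
t 9.4 pos [503.19  10.19  94.67] rot [-1.7999e+02  4.0000e-02  1.5900e+00] q6 76.07 f [-1.09  2.23  1.76] tau [0.252 0.449 0.141] j6tau 0.347 open 33.68
 mark n 519 u 306.23 rows 259 303 [(265, np.float64(306.0)), (270, np.float64(305.0)), (275, np.float64(304.5)), (280, np.float64(304.5)), (285, np.float64(304.5))]
```

View pics/w5.png

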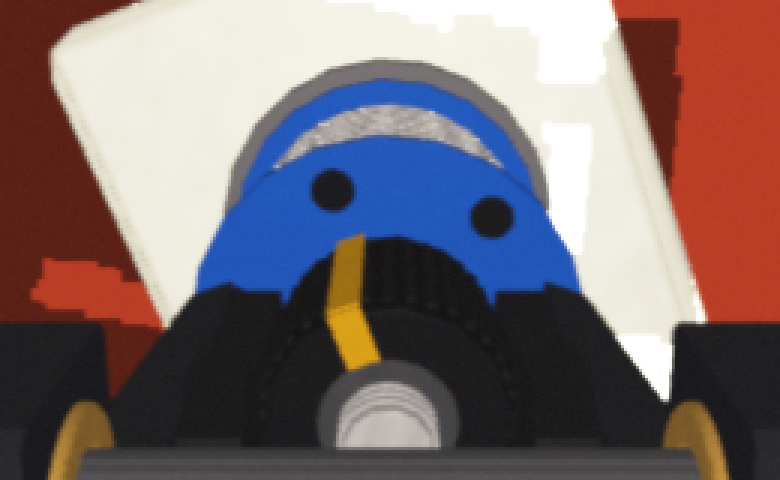

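Bottoming is confirmed: the fingers turned 14.4° further and the mark moved to u≈306 (crop (345,300)), so the nut stayed put. Tool yaw is 1.59°, so backing off a quarter turn means stopping at 91.6° with the mark unmoved in the image.

>>> drive_tool(
  moves=[
    {"jaw":1,"offset":[0,0,-0.0001],"yaw":-0.008},
    {"jaw":1,"offset":[0,0,-0.0002],"yaw":-0.02},
    {"jaw":1,"offset":[0,0,-0.0004],"yaw":-0.035},
    {"jaw":1,"offset":[0,0,-0.0006],"yaw":-0.05},
    {"jaw":1,"offset":[0,0,-0.0008],"yaw":-0.065},
    {"jaw":1,"offset":[0,0,-0.001],"yaw":-0.08},
    {"jaw":1,"offset":[0,0,-0.0011],"yaw":-0.095},
    {"jaw":1,"offset":[0,0,-0.0013],"yaw":-0.11},
    {"jaw":1,"offset":[0,0,-0.0014],"yaw":-0.12},
    {"jaw":1,"offset":[0,0,-0.0014],"yaw":-0.12},
    {"jaw":1,"offset":[0,0,-0.0014],"yaw":-0.12},
  ],
)

```text
time_s: 10.37
eef_pos: [503.3, 9.9, 95.1]
eef_rot: [180.0, 0.0, 44.5]
ft_force: [-1.6, -1.7, -0.1]
opening: 33.6
```

```bash
python3 - <<'E'
from h import *
mark("w6")
E
```

```text
t 10.3667 pos [503.35   9.87  95.07] rot [1.800e+02 3.000e-02 4.452e+01] q6 33.13 f [-1.6  -1.66 -0.1 ] tau [-0.236  0.373  0.016] j6tau -0.201 open 33.58
 mark n 515 u 306.53 rows 259 302 [(265, np.float64(306.0)), (270, np.float64(305.5)), (275, np.float64(305.0)), (280, np.float64(304.5)), (285, np.float64(305.0))]
```

View pics/w6.png

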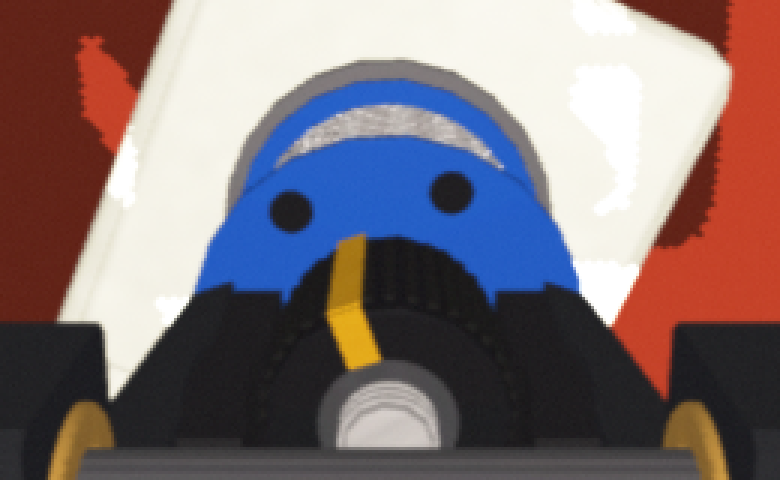

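The mark is unmoved in the gripper frame, so there is no slip. 42.9° is backed off and 47.1° remains.

>>> drive_tool(
  moves=[
    {"jaw":1,"offset":[0,0,-0.0001],"yaw":-0.01},
    {"jaw":1,"offset":[0,0,-0.0003],"yaw":-0.025},
    {"jaw":1,"offset":[0,0,-0.0005],"yaw":-0.04},
    {"jaw":1,"offset":[0,0,-0.0007],"yaw":-0.055},
    {"jaw":1,"offset":[0,0,-0.0008],"yaw":-0.07},
    {"jaw":1,"offset":[0,0,-0.001],"yaw":-0.085},
    {"jaw":1,"offset":[0,0,-0.0012],"yaw":-0.1},
    {"jaw":1,"offset":[0,0,-0.0014],"yaw":-0.115},
    {"jaw":1,"offset":[0,0,-0.0015],"yaw":-0.126},
    {"jaw":1,"offset":[0,0,-0.0016],"yaw":-0.131},
    {"jaw":1,"offset":[0,0,-0.0016],"yaw":-0.131},
    {"jaw":1,"offset":[0,0,-0.0016],"yaw":-0.131},
  ],
)

```text
time_s: 11.42
eef_pos: [503.7, 9.8, 95.6]
eef_rot: [180.0, 0.0, 91.6]
ft_force: [0.4, -3.8, -0.7]
opening: 33.1
```

```bash
python3 - <<'E'
from h import *
mark("w7")
print(bot.get_state()["joint_velocities"].round(2))
for n in("side","top"):
    c=bot.capture(n); cv2.imwrite(f"pics/{n}7.png",c["img"][:,:,::-1])
E
```

```text
t 11.4167 pos [503.68   9.79  95.56] rot [1.7997e+02 4.0000e-02 9.1610e+01] q6 -13.95 f [ 0.38 -3.8  -0.73] tau [-0.518  0.049  0.043] j6tau -0.06 open 33.12
 mark n 511 u 306.53 rows 259 302 [(265, np.float64(306.0)), (270, np.float64(306.0)), (275, np.float64(305.0)), (280, np.float64(304.5)), (285, np.float64(305.0))]
[ 0.01 -0.1   0.09 -0.11  0.04 -0.25]
```

View pics/w7.png

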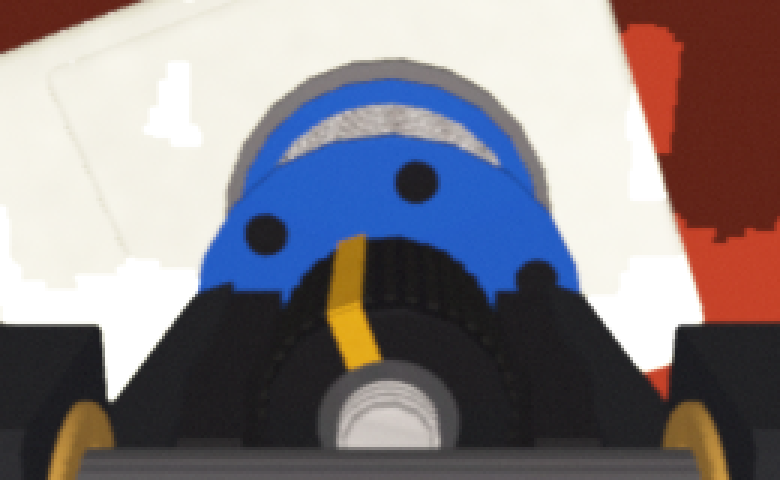

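View pics/side7.png

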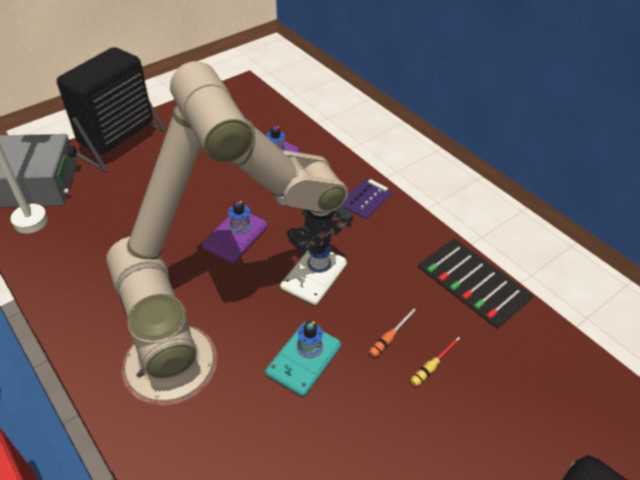

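The mark is still at u=306.5, tool yaw is 91.61° (exactly 90.0° backed off), and the bystanders are undisturbed. I'll hold briefly for a final check, then hand in.

>>> drive_tool(
  moves=[
    {"jaw":1,"offset":[0,0,0],"yaw":0},
    {"jaw":1,"offset":[0,0,0],"yaw":0},
    {"jaw":1,"offset":[0,0,0],"yaw":0},
    {"jaw":1,"offset":[0,0,0],"yaw":0},
    {"jaw":1,"offset":[0,0,0],"yaw":0},
    {"jaw":1,"offset":[0,0,0],"yaw":0},
  ],
)

```text
time_s: 12.07
eef_pos: [503.7, 9.9, 95.6]
eef_rot: [180.0, 0.0, 91.7]
ft_force: [1.4, -4.9, -1.4]
opening: 33.5
```

```bash
python3 - <<'E'
from h import *
mark()
print(bot.job_done())
E
```

```text
t 12.0667 pos [503.69   9.87  95.62] rot [1.7997e+02 3.0000e-02 9.1690e+01] q6 -14.03 f [ 1.41 -4.87 -1.39] tau [-0.885 -0.203  0.005] j6tau 0.014 open 33.46
 mark n 515 u 306.62 rows 259 303 [(265, np.float64(306.0)), (270, np.float64(306.0)), (275, np.float64(305.5)), (280, np.float64(304.5)), (285, np.float64(305.0))]
the job is handed in; nothing more can be done
None
```

The nut on the white stand is screwed down to the reel and backed off a quarter turn. I handed the job in at about 12 s, still gripping the nut at 15 N and at rest.

- **Bottoming:** it bottomed after about 201° of clockwise turning. A further 14.4° of finger turn only made the fingers slip round the nut, which the index mark showed by sliding in the wrist camera image.
- **Back-off:** the tool turned 90.1° counter-clockwise, from yaw 1.59° to 91.69°. The mark moved only about 0.4 pixel in the gripper's view, about 0.5°, so the nut turned with the fingers.
- **Contact:** by the measured tool height, the fingertips are about 4.6 mm above the reel flange. The side view after the back-off showed the other things on the bench where they were.
- **Not quite ideal:** a small sideways force of about 5 N and a moment of about 0.9 N m remain at the wrist. I put this down to the grip being slightly off the spindle axis; the force is far below the limits.

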